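# Check the lid hinge of a bench cycler

### The job

Check the hinge of the open cycler standing nearest you at the front of the bench: swing its lid gently down until it slopes at about 45 degrees, then back up until it stands fully open, and let go. Keep the lid under control so that it never falls shut, and do not disturb the brown bottle beside the cycler.

Things in the scene. Friction and masses are not known exactly. Their poses are not given: they have to be found in the camera images.
- cycler_1_lid (a joint): Lid angle of the cycler nearest the robot (red box, black lid, 160 deep, 148 wide, 128 high, fixed). 0 = shut, 0.785 = sloping at 45 degrees, 1.36 = fully open at its stop, nearly upright. Hinged along the rear top edge. Starts at 1.05 to 1.25. Friction (0.12 N m) holds it where left above about 0.95; lower, it falls by its weight (0.28 kg). Cyclers farther back are bystanders.
- lid_edge (a point): Middle of the lid's free edge (upper edge when open), at mid-thickness; turns with the lid: x from the edge along the lid to the hinge, y along the edge to the left, z out of the outer face (up when shut). The lid is a flat slab 148 along y, 20 thick (16 in the outermost 3 mm); pinch it across its thickness anywhere on this edge. 150 mm before and above the edge are free.
- lid_hinge (a point): Middle of the lid's hinge axis, fixed to the cycler, 109 above the bench. x to the cycler's rear (away from the robot), y along the hinge axis to the left, z up. The lid's edge turns about this axis at 156 mm; when shut, lid_edge lies 156 before and 9 above the hinge.
- bottle_mid (a point): Brown bottle with a white cap, 56 across and 120 high, standing loose 110 to 130 to the left of the cycler's middle; this point is on its axis, 60 above its base. A bystander.
Mind the look-alikes: they are no part of the job. What is shaped like the part that bears bottle_mid but purple is not meant.

How it is judged (in metres and radians):
On the way, in this order (a step that is already met when the one before it is completed fails the run):
1. the lid has been swung down to about 45 degrees (0.95 rad or lower) (value of joint cycler_1_lid below 0.95 rad), for 0.1 s.
2. the lid is back up, fully open (above 1.22 rad) (value of joint cycler_1_lid above 1.22 rad), for 0.2 s.
At the end, for the whole second after the job is handed in: The lid stands still, fully open (above 1.22 rad, within 8 degrees of its stop), released, after having been down to a slope of about 45 degrees (0.95 rad or lower); the brown bottle stands upright (within 10 degrees) (value of joint cycler_1_lid above 1.22 rad and velocity of joint cycler_1_lid between -0.05 and 0.05 rad/s and angle between bottle_mid's own z axis and vertical below 0.17 rad); the robot touches nothing.
It fails at once if the lid falls or is pushed nearly shut (below 0.45 rad) (value of joint cycler_1_lid below 0.45 rad).
It fails at once if the lid is flung (faster than 2.5 rad/s) (velocity of joint cycler_1_lid above 2.5 rad/s or velocity of joint cycler_1_lid below -2.5 rad/s).
It fails at once if the brown bottle is shifted by more than 25 mm or tipped (distance of bottle_mid from where it was at the start of the episode above 0.025 m or angle between bottle_mid's own z axis and vertical above 0.3 rad).
It also fails if it takes over 35 s, if anything falls off the work surface, if the arm or the gripper's body presses on something with over 40 N, if the wrist force passes 120 N, or if a joint passes its speed limit or range.

### The arm

A 6-joint arm with a two-finger parallel gripper is mounted at the origin on a cart in front of the work surface, level with it; the furniture and walls round the work are solid. World frame = base frame: x ahead of the robot, y to its left, z up, the work surface at z = 0. Lengths are in mm, angles in degrees, forces in N, time in s.
With the tool pointing down it reaches from about 300 to 850 mm from the base axis. Payload 4.2 kg.
Tool frame: the origin (TCP) lies on the centre line of the jaws, within the pads' length; the fingertips stand 11 mm ahead of it and the grasp point (between the pads) lies 8 mm behind it; z points along the fingers, y is the line along which they close (so a half turn about z gives the same grasp; the last joint's range is limited). The gripper opens to 91 mm and grips with 3 to 60 N. Pads are 32 mm wide; open, the fingers measure 118 mm over their backs; the gripper's body (76 mm by 178 mm) begins 60 mm behind the grasp point.
Start: joints at [-68.526, 18.312, 89.639, -0, 72.044, -1.146], TCP at [221.163, -530.782, 224.976] pointing down, gripper open.
Joint ranges: [-177.97, 177.97], [-48.28, 115.42], [12.27, 149.76], [-77.06, 257.06], [2.81, 150.46], [-146.56, 146.56]. Speed limits (degrees/s): [147.25, 147.25, 180, 180, 180, 180].

### API

Orientations are given as [roll, pitch, yaw] about the fixed x, y, z axes, in that order (R = Rz(yaw) Ry(pitch) Rx(roll)).
In Python, from workcell import env, grab_frame, camera_model, models gives the robot as it stands.
- The arm moves only by the shell command python3 -m crank 'ROWS' [FORCE]. ROWS is text: rows parted by semicolons, each of 7 numbers parted by spaces: the closure, from -1 (fully open) to 1 (shut), so that 0 is half open, then the shift along the tool's x, y, z in mm, then the turn, a rotation vector about the tool's x, y, z in degrees. A call has 1 to 10 rows; each row shifts and turns the commanded pose from where the row before left it, along the tool's axes as they then stand; what a row does not reach is not made up. A row lasts 1/8 s, in which the tool goes at most 62.5 mm and 10.7 degrees, less where a joint would pass 70% of its speed; a pose out of reach is approached as far as the arm can. A call is refused whole if a number of a shift passes 62.5 or a number of a turn 10.7, either way. A call with a gripper value outside its range is refused whole. The fingers move at their own pace and stop on an object; FORCE is the grip in N (left out, the last holds). Time passes only in rows, so rows that do not move let the fingers close. It gives the time, the measured TCP pose, the force, the opening and the grip force at its end, in the units of the state.
- env.state(): the state, without advancing time (a new reading comes with each control period).
- grab_frame(name): name is "scene" or "top" or "wrist"; returns the picture (480x640x3 uint8, blue, green, red); there is no depth.
- camera_model(name): a dict with "K" (3x3 intrinsics, pixels), "R" (3x3) and "t" (3): a world point X has camera coordinates R X + t; the wrist camera has in their place "mount" (4x4, takes a point from camera to tool coordinates, whose origin is the TCP and whose axes are the flange's). Camera axes: x right, y down, z forward; pixel columns grow to the right and rows downward; lengths in mm; the calibration is good to about 2 mm. A picture is of the moment at which its call begins: read the wrist's pose just before it. camera_model takes no time and is no camera call.
- env.job_done(): hands the job in; it is judged then, once.
Trained networks look in the newest picture that a camera, given by its name, has taken for a name from the list of things; names that differ only in an ending like _2 or _b are one class to them, and where a whole thing is asked for, a point or a joint stands for the part that bears it (a point fixed in the world has none). Each returns a list of dicts, best first, with "p" (0 to 1); they miss things now and then, are a little off and sometimes report something else, mostly with a low value. They report only what shows in the picture. A call takes as long as a camera call. They do not tell look-alikes from the thing itself.
- models.search_frame(name, camera): "point" ([x, y, z] in mm, in world coordinates, good to about 4 mm: the middle of the surface that is visible of it).
The state is a dict: "time_s": time; "qpos": joint angles; "qvel": joint speeds; "effort": joint torques, N m; "ee_pos": TCP position; "ee_rot": TCP orientation; "force": force on the tool from outside, world axes, zero at the start; "torque": the same for the moment, N m; "gripper_width": finger opening in mm; "gripper_force": force on a finger pad.
Only numpy, scipy, OpenCV 4.12 (cv2) and the standard library are available. Lean on these libraries where they do the work, as an engineer would, in place of code of your own. Each camera call takes 0.05 s, during which the arm holds its last target. There are 200 camera calls.

## Working session

There is one attempt and no reset: what is moved stays moved. The work goes in short steps, Python scripts to look and compute and a shell command to move; the robot and the scene stay as the last step left them, time stands still between calls to the robot, and variables do not carry over. Pictures are saved under pics/ and viewed, at most 10 in all, crops included, and the job is handed in when it is done.

```bash
mkdir -p pics
python3 - <<'E'
from workcell import env, grab_frame, camera_model, models
import cv2, numpy as np
for c in("scene","top"):
    im=grab_frame(c); cv2.imwrite(f"pics/{c}0.png",im)
    m=camera_model(c); K,R,t=map(np.array,(m["K"],m["R"],m["t"]))
    for n in("lid_edge","cycler_1_lid","lid_hinge","bottle_mid"):
        try: r=models.search_frame(n,c)
        except Exception as e: print(n,e); continue
        for d in r:
            p=np.array(d["point"]); u=K@(R@p+t); print(c,n,round(d["p"],2),p.round(),(u[:2]/u[2]).round())
s=env.state();print(s["time_s"],s["ee_pos"],s["ee_rot"],s["gripper_width"])
E
```

```text
scene lid_edge 0.8 [572. 179. 220.] [298. 171.]
scene cycler_1_lid 0.88 [573. 180. 216.] [298. 174.]
scene lid_hinge 0.62 [552. 182. 110.] [310. 230.]
scene bottle_mid 0.92 [561. 290.  74.] [264. 285.]
scene bottle_mid 0.86 [463. 332.  76.] [296. 334.]
top lid_edge 0.94 [582. 159. 239.] [344. 193.]
top cycler_1_lid 0.82 [577. 157. 238.] [345. 196.]
top lid_hinge 0.88 [552. 163. 108.] [340. 226.]
top bottle_mid 0.82 [566. 270.  80.] [276. 222.]
top bottle_mid 0.6 [473. 306.  85.] [255. 277.]
0.5 [ 221.14399455 -530.76238576  224.95204313] [ 1.79999151e+02 -1.31391613e-03  2.26172638e+01] 91.11251596789218
```

View pics/scene0.png

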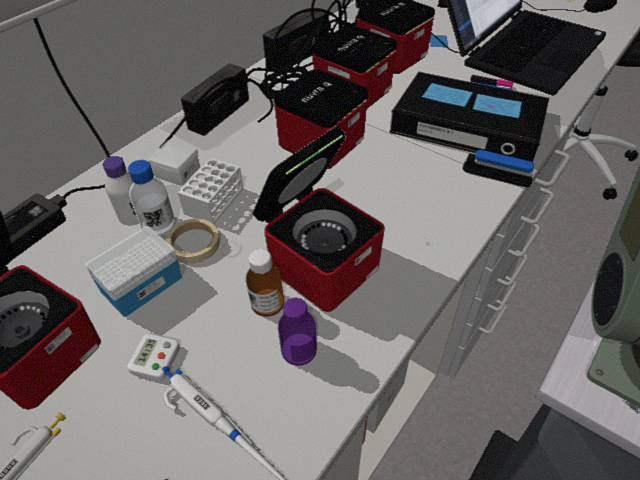

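View pics/top0.png

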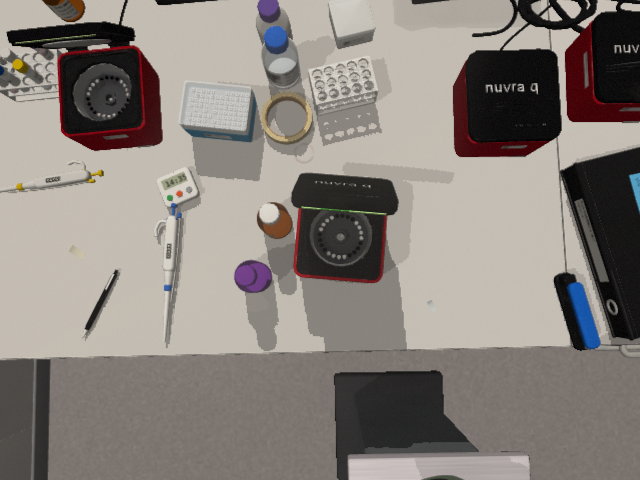

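Two cyclers stand open. One is at top (340,240) / scene (325,230), at x≈480, y≈160. The other is at top (105,95) / scene (30,330), farther back and left. The first is the nearest one at the front, with the brown bottle beside it at top (275,220) and the purple look-alike at (253,277). I'll confirm this in an enlarged crop.

Run:
```python
import cv2
im=cv2.imread("pics/top0.png")[160:300,225:415]
cv2.imwrite("pics/crop.png",cv2.resize(im,None,fx=4,fy=4,interpolation=cv2.INTER_CUBIC))
```

```text
(no output)
```

View pics/crop.png

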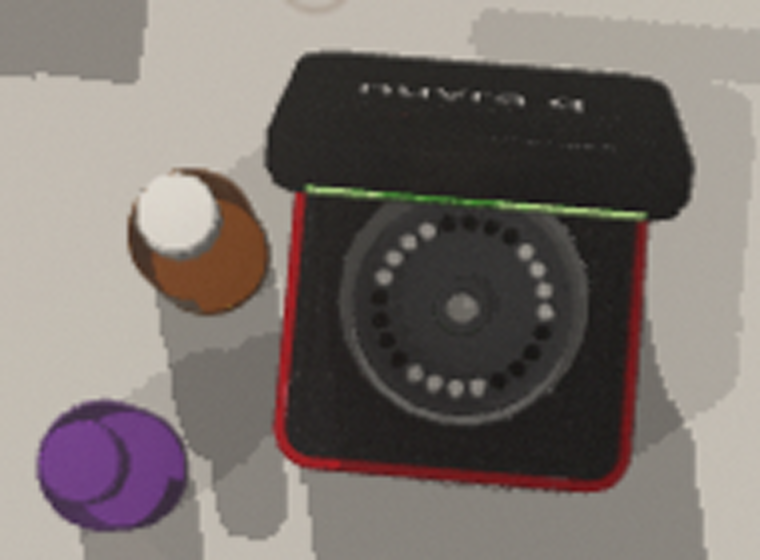

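The crop shows the red cycler with its lid open, the green strip near the lid's free edge at crop y≈200 (full image (301..387, ~207..214)), the brown bottle to its left and the purple one in front of that. This is the cycler meant. Next I fit its pose from outline pixels, using enlarged scene pixels as well.

Run:
```python
import cv2
im=cv2.imread("pics/scene0.png")[120:320,235:395]
cv2.imwrite("pics/crop2.png",cv2.resize(im,None,fx=3,fy=3,interpolation=cv2.INTER_CUBIC))
from workcell import camera_model
import numpy as np
for c in("top","scene"):
    m=camera_model(c); print(c,(-np.array(m["R"]).T@np.array(m["t"])).round())
```

```text
top [446. 180. 944.]
scene [183. 642. 732.]
```

View pics/crop2.png

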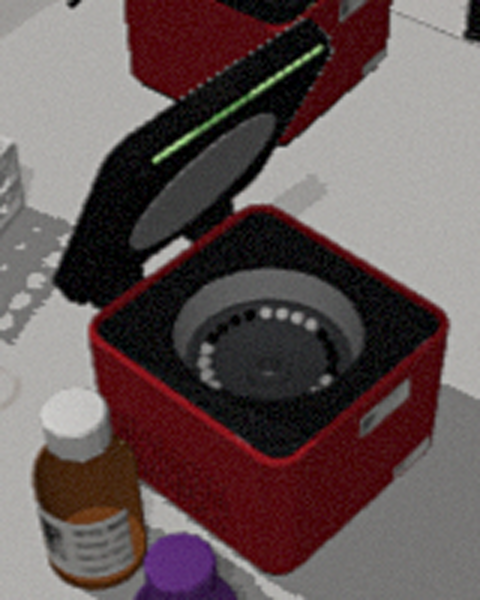

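```bash
cat > fit.py <<'E'
from workcell import camera_model
import numpy as np, cv2
from scipy.optimize import least_squares
C={c:[np.array(camera_model(c)[k]) for k in "KRt"] for c in("top","scene")}
def proj(c,X):
    K,R,t=C[c]; u=K@(R@np.asarray(X,float)+t); return u[:2]/u[2]
def lid(p,x,y,z):   # x,z in shut frame rel hinge
    hx,hy,yaw,th=p[:4]; d=-x
    X=-d*np.cos(th)+z*np.sin(th); Z=d*np.sin(th)+z*np.cos(th)
    return np.array([hx+X*np.cos(yaw)-y*np.sin(yaw),hy+X*np.sin(yaw)+y*np.cos(yaw),109+Z])
def box(p,x,y,z=-1):
    q=list(p); q[3]=0; return lid(q,x,y,z)
px=lambda c,a:np.array(a)/4+[225,160] if c=="top" else np.array(a)/3+[235,120]
def line(c,A,B,pts):
    a,b=proj(c,A),proj(c,B); n=np.array([-(b-a)[1],(b-a)[0]]); n/=np.linalg.norm(n)
    return [n@(px(c,q)-a) for q in pts]
def res(p):
    D,w=p[4:6]; r=[]
    FL,FR,RL,RR=box(p,-D,74),box(p,-D,-74),box(p,0,74),box(p,0,-74)
    r+=line("top",FL,RL,[(297,210),(280,420)])+line("top",FR,RR,[(645,230),(631,450)])+line("top",FL,FR,[(320,468),(590,488)])
    r+=line("scene",FL,RL,[(130,368),(240,450)])+line("scene",FL,FR,[(310,455),(425,355)])
    for c,l,q in(("top",(305,189),(646,216)),("scene",(152,160),(325,45))):
        r+=list(proj(c,lid(p,-155,w,-1))-px(c,l))+list(proj(c,lid(p,-155,-w,-1))-px(c,q))
    return np.array(r+[(D-158)/2])
if __name__=="__main__":
    s=least_squares(res,[552,162,0,1.15,158,60],x_scale=[10,10,.1,.1,1,5],loss="soft_l1"); p=s.x
    print("hx hy yaw th D w",p.round(3)); print(res(p).round(1))
    print("edge",lid(p,-156,0,9).round(1)); np.save("p.npy",p)
    for c in C:
        im=cv2.imread(f"pics/{c}0.png")
        for x in(0,-156):
            for z in(-1,19):
                cv2.line(im,*[tuple(map(int,proj(c,lid(p,x,y,z)).round())) for y in(74,-74)],(0,255,255),1)
        for a,b in(((-158,74),(-158,-74)),((-158,74),(0,74)),((-158,-74),(0,-74))):
            cv2.line(im,*[tuple(map(int,proj(c,box(p,*q)).round())) for q in(a,b)],(255,255,0),1)
        o=im[150:300,225:415] if c=="top" else im[120:320,235:395]
        cv2.imwrite(f"pics/o_{c}.png",cv2.resize(o,(400,400)))
    cv2.imwrite("pics/o.png",np.hstack([cv2.imread("pics/o_top.png"),cv2.imread("pics/o_scene.png")]))
E
python3 fit.py
```

```text
hx hy yaw th D w [ 6.20767e+02  1.52322e+02 -1.13000e-01  1.13500e+00  1.58328e+02
  5.87090e+01]
[ 2.   2.6 -1.4 -0.7 -0.8 -1.7  0.1 -0.7  1.8  1.6 -0.4  0.1  0.4  0.5
  0.4 -0.3 -1.  -0.1  0.2]
edge [563.4 158.8 254.2]
```

View pics/o.png

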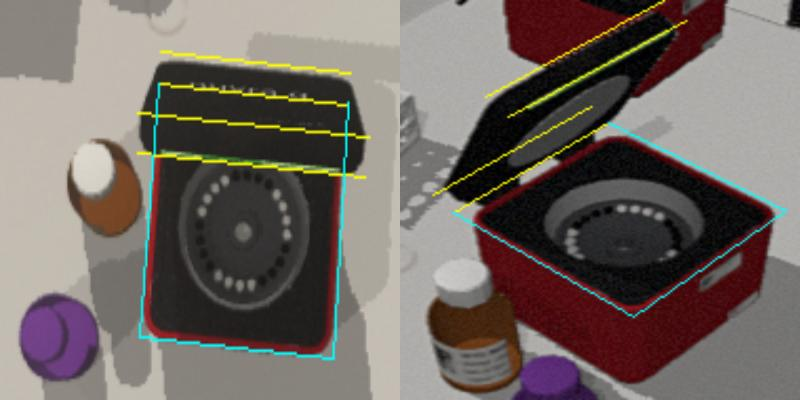

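The overlay shows the lid fitting well, but the box body is narrower than I assumed. I'll free its width and rim, and add the lid's rear edge.

```bash
python3 - <<'E'
s=open("fit.py").read()
s=s.replace("D,w=p[4:6]; r=[]","D,w,W,zt,xr=p[4:9]; r=[]")
s=s.replace("FL,FR,RL,RR=box(p,-D,74),box(p,-D,-74),box(p,0,74),box(p,0,-74)","FL,FR,RL,RR=[box(p,x,y,zt) for x,y in((-D,W),(-D,-W),(0,W),(0,-W))]")
s=s.replace("[(D-158)/2]","line('top',lid(p,xr,74,19),lid(p,xr,-74,19),[(330,53),(640,78)])+line('top',lid(p,-156,74,19),lid(p,-156,74,-1),[(268,170)])+line('top',lid(p,-156,-74,19),lid(p,-156,-74,-1),[(692,190)])+[(D-155)/3,(zt+1)/2,xr/3]")
s=s.replace("1.15,158,60]","1.15,158,60,70,-1,0]").replace("1,5]","1,5,5,2,2]")
s=s.replace("((-158,74),(-158,-74)),((-158,74),(0,74)),((-158,-74),(0,-74))","((-p[4],p[6],p[7]),(-p[4],-p[6],p[7])),((-p[4],p[6],p[7]),(0,p[6],p[7])),((-p[4],-p[6],p[7]),(0,-p[6],p[7]))")
open("fit.py","w").write(s)
E
python3 fit.py
```

```text
hx hy yaw th D w [ 6.16143e+02  1.52852e+02 -1.09000e-01  1.16300e+00  1.53149e+02
  5.86620e+01  7.18410e+01 -5.37700e+00 -9.80000e-01]
[ 0.4  0.8  0.1  0.6 -0.6 -1.3  0.2 -0.7  0.7  0.7 -0.4  0.5  0.6  0.6
  0.9 -1.1 -0.7 -1.1  0.4  0.6 -2.2  1.5 -0.6 -2.2 -0.3]
edge [562.9 158.7 255.8]
```

View pics/o.png

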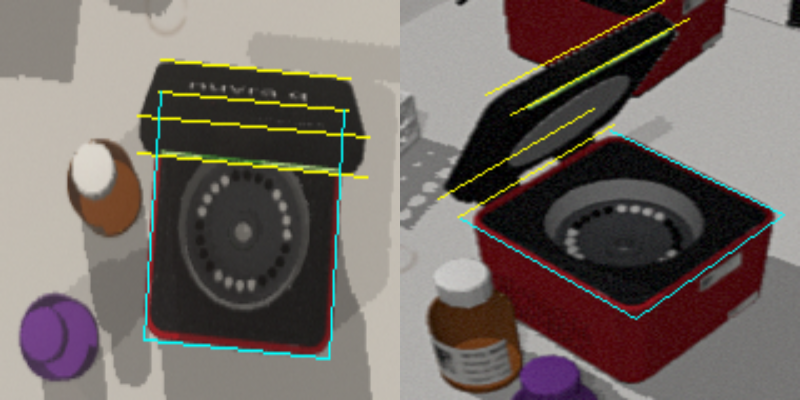

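Edge midpoint is about (563,159,256), lid angle about 1.15 and yaw −6°. The lid edge height (256 against 255 expected) and the reach of about 585 mm both check out. Next I work out the approach: tool z along the lid towards the hinge, tool y along the lid normal, stopping 130 mm short of the edge.

```bash
cat > plan.py <<'E'
from workcell import env
import numpy as np
from scipy.spatial.transform import Rotation as Ro, Slerp
from fit import lid
p=np.load("p.npy")
def pose(th,depth,off=0):  # TCP depth mm inside the edge
    q=list(p); q[3]=th
    pos=lid(q,-156+depth,0,9+off); d=lid(q,-155,0,9)-lid(q,-156,0,9); n=lid(q,-156,0,10)-lid(q,-156,0,9)
    return pos,Ro.from_matrix(np.c_[np.cross(n,d),n,d])
def now():
    s=env.state(); return np.array(s["ee_pos"]),Ro.from_euler("xyz",s["ee_rot"],degrees=True)
def rows(wps,clos):
    """wps: list of (pos,R); prints rounded rows, following the rounding error"""
    P,R=now(); out=[]
    for a,b in wps:
        sh=R.inv().apply(a-P).round(0); tu=(R.inv()*b).as_rotvec(degrees=True).round(1)
        P=P+R.apply(sh); R=R*Ro.from_rotvec(tu,degrees=True)
        out.append(" ".join(f"{v:g}" for v in [clos,*sh,*tu]))
    for i in range(0,len(out),10): print(";".join(out[i:i+10]),"\n")
def straight(a,b,n):
    S=Slerp([0,1],Ro.concatenate([a[1],b[1]]))
    return [(a[0]+(b[0]-a[0])*k/n,S(k/n)) for k in range(1,n+1)]
E
python3 - <<'E'
from plan import *
a=now(); b=pose(p[3],-130); print(b[0].round(),b[1].as_euler("xyz",degrees=True).round(1))
up=(a[0]+[0,0,150],a[1])
rows(straight(a,up,3)+straight(up,b,17),-1)
E
```

```text
[512. 164. 375.] [156.6   0.   83.7]
-1 0 0 -50 0 0 0;-1 0 0 -50 0 0 0;-1 0 0 -50 0 0 0;-1 32 -31 -0 -1.2 0.7 -3.5;-1 33 -29 -0 -1.3 0.8 -3.6;-1 35 -27 -1 -1.2 0.7 -3.5;-1 37 -25 -0 -1.3 0.7 -3.6;-1 38 -23 -1 -1.2 0.8 -3.5;-1 39 -20 -0 -1.2 0.7 -3.6;-1 41 -17 -1 -1.3 0.7 -3.5 

-1 42 -15 0 -1.2 0.8 -3.5;-1 42 -13 0 -1.3 0.7 -3.6;-1 44 -9 0 -1.2 0.7 -3.5;-1 43 -8 1 -1.2 0.8 -3.6;-1 44 -4 1 -1.3 0.7 -3.5;-1 45 -2 2 -1.2 0.7 -3.6;-1 44 1 2 -1.3 0.8 -3.5;-1 44 4 3 -1.2 0.7 -3.6;-1 44 6 3 -1.2 0.7 -3.5;-1 43 9 5 -1.3 0.7 -3.5
```

```bash
python3 -m crank '-1 0 0 -50 0 0 0;-1 0 0 -50 0 0 0;-1 0 0 -50 0 0 0;-1 32 -31 0 -1.2 0.7 -3.5;-1 33 -29 0 -1.3 0.8 -3.6;-1 35 -27 -1 -1.2 0.7 -3.5;-1 37 -25 0 -1.3 0.7 -3.6;-1 38 -23 -1 -1.2 0.8 -3.5;-1 39 -20 0 -1.2 0.7 -3.6;-1 41 -17 -1 -1.3 0.7 -3.5'
python3 -m crank '-1 42 -15 0 -1.2 0.8 -3.5;-1 42 -13 0 -1.3 0.7 -3.6;-1 44 -9 0 -1.2 0.7 -3.5;-1 43 -8 1 -1.2 0.8 -3.6;-1 44 -4 1 -1.3 0.7 -3.5;-1 45 -2 2 -1.2 0.7 -3.6;-1 44 1 2 -1.3 0.8 -3.5;-1 44 4 3 -1.2 0.7 -3.6;-1 44 6 3 -1.2 0.7 -3.5;-1 43 9 5 -1.3 0.7 -3.5'
python3 -m crank '-1 0 0 0 0 0 0'
python3 - <<'E'
from workcell import grab_frame,camera_model
from plan import *
import cv2
P,R=now(); b=pose(p[3],-130); print(P.round(1),(b[0]-P).round(1),(R.inv()*b[1]).as_rotvec(degrees=True).round(1))
im=grab_frame("wrist"); m=camera_model("wrist"); K=np.array(m["K"]); M=np.linalg.inv(np.array(m["mount"]))
for y in(-74,0,74):
  for z in(-1,19):
    X=R.inv().apply(lid(p,-156,y,z)-P); u=K@(M@np.r_[X,1])[:3]; u=u[:2]/u[2]; print(y,z,u.round())
    cv2.circle(im,tuple(int(v) for v in np.clip(u,-999,2000)),4,(0,255,255),1)
cv2.imwrite("pics/w1.png",im)
E
```

```text
time_s: 1.75
ee_pos: [341.0, -243.4, 375.5]
ee_rot: [170.4, -3.1, 47.8]
force: [1.9, -0.3, 0.2]
gripper_width: 91.2
gripper_force: 0.0
time_s: 3.0
ee_pos: [511.7, 166.1, 374.8]
ee_rot: [156.6, 0.0, 83.8]
force: [-0.0, -0.5, 0.2]
gripper_width: 91.2
gripper_force: 0.0
time_s: 3.12
ee_pos: [511.7, 166.8, 373.6]
ee_rot: [156.7, 0.1, 83.9]
force: [-0.6, -0.9, 0.2]
gripper_width: 91.5
gripper_force: 0.0
[511.7 166.8 373.6] [-0.  -2.4  1.5] [-0.1 -0.   0.2]
-74 -1 [306. 310.]
-74 19 [328. 310.]
0 -1 [306. 231.]
0 19 [329. 231.]
74 -1 [305. 142.]
74 19 [330. 142.]
```

View pics/w1.png

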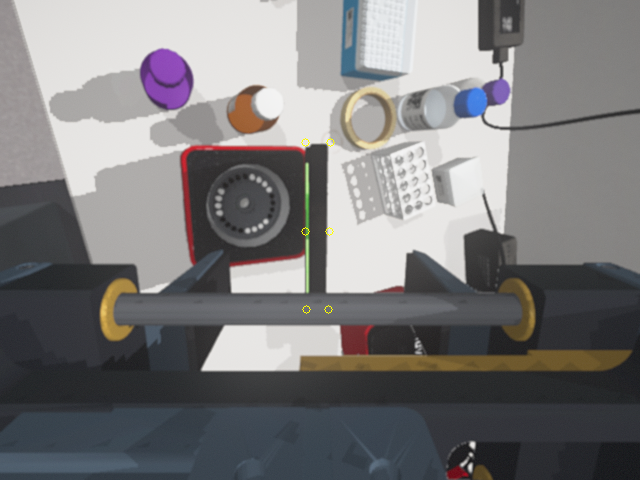

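The wrist view shows the lid edge-on at columns 306–327, rows 145 to about 310. That matches the prediction within 2–3 px and is centred between the fingers, and the brown bottle at (255,108) is clear. I'll slide in and close.

```bash
python3 -m crank '-1 -1 0 35 0 0 0;-1 -1 0 35 0 0 0;-1 0 0 30 0 0 0;-1 0 0 22 0 0 0;-1 0 0 20 0 0 0;-1 0 0 0 0 0 0' 25
python3 -m crank '0.3 0 0 0 0 0 0;0.5 0 0 0 0 0 0;0.6 0 0 0 0 0 0;0.8 0 0 0 0 0 0;1 0 0 0 0 0 0;1 0 0 0 0 0 0;1 0 0 0 0 0 0;1 0 0 0 0 0 0' 25
python3 - <<'E'
from plan import *
P,R=now()
print((R.inv().apply(pose(p[3],14)[0]-P)).round(1))
for t in np.arange(1.1,1.2,.01): print(t.round(2),(pose(t,14)[0]-P).round(1),(R.inv()*pose(t,14)[1]).as_rotvec(degrees=True).round(1))
E
```

```text
time_s: 3.92
ee_pos: [566.5, 154.6, 242.9]
ee_rot: [156.8, 0.1, 83.6]
force: [-0.3, 0.1, -0.5]
gripper_width: 91.2
gripper_force: 0.0
time_s: 4.92
ee_pos: [567.3, 156.3, 244.1]
ee_rot: [156.6, 0.0, 83.7]
force: [-0.1, -0.3, -0.2]
gripper_width: 19.4
gripper_force: 24.9
[1.9 0.4 1.4]
1.1 [-7.2  2.7 -4.5] [-3.6  0.1 -0. ]
1.11 [-5.9  2.6 -3.9] [-3.   0.1 -0. ]
1.12 [-4.6  2.4 -3.4] [-2.5  0.1 -0. ]
1.13 [-3.3  2.3 -2.8] [-1.9  0.1 -0. ]
1.14 [-2.   2.2 -2.3] [-1.3  0.1 -0. ]
1.15 [-0.7  2.  -1.8] [-0.7  0.1 -0. ]
1.16 [ 0.7  1.9 -1.3] [-0.2  0.1 -0. ]
1.17 [ 2.   1.7 -0.8] [ 0.4  0.1 -0. ]
1.18 [ 3.3  1.6 -0.4] [ 1.   0.1 -0. ]
1.19 [4.7 1.4 0.1] [ 1.6  0.1 -0. ]
```

Gripped: opening 19.4 mm (lid is 16–20), grip 25 N, almost no wrist force. Now the arc down.

Run:
```python
from plan import *
P,R=now(); t0=1.157; q=pose(t0,12.6); dP=P-q[0]
def arc(ts): 
    out=[]
    for t in ts:
        a=pose(t,12.6); out.append((a[0]+ (a[1]*q[1].inv()).apply(dP), a[1]*q[1].inv()*R))
    return out
rows(arc(np.arange(t0,.78,-.04)[1:]),1)
```

```text
1 -0 -6 -0 -2.3 0 0;1 -0 -5 -0 -2.3 0 0;1 -0 -6 -1 -2.3 0 0;1 -0 -6 0 -2.3 0 0;1 -0 -6 -0 -2.3 0 0;1 -0 -5 -0 -2.3 0 0;1 -0 -6 -1 -2.2 0 0;1 -0 -6 0 -2.3 0 0;1 -0 -6 -0 -2.3 0 0
```

```bash
python3 -m crank '1 0 -6 0 -2.3 0 0;1 0 -5.5 -0.3 -2.3 0 0;1 0 -6 -0.3 -2.3 0 0;1 0 -5.5 -0.3 -2.3 0 0' 25
```

```text
time_s: 5.42
ee_pos: [547.0, 158.6, 234.6]
ee_rot: [147.3, 0.0, 83.7]
force: [5.4, -2.2, -5.0]
gripper_width: 19.5
gripper_force: 25.0
```

```bash
python3 -m crank '1 0 -6 0 -2.3 0 0;1 0 -5.5 -0.3 -2.3 0 0;1 0 -6 -0.3 -2.3 0 0;1 0 -5.5 -0.3 -2.3 0 0;1 0 -6 0 -2.3 0 0;1 0 0 0 0 0 0;1 0 0 0 0 0 0' 25
python3 - <<'E'
from workcell import grab_frame
import cv2,numpy as np
a=grab_frame("scene"); cv2.imwrite("pics/s2.png",a)
E
```

```text
time_s: 6.3
ee_pos: [523.3, 161.2, 217.8]
ee_rot: [136.0, 0.0, 83.7]
force: [3.7, 0.2, -3.3]
gripper_width: 19.6
gripper_force: 25.0
```

View pics/s2.png

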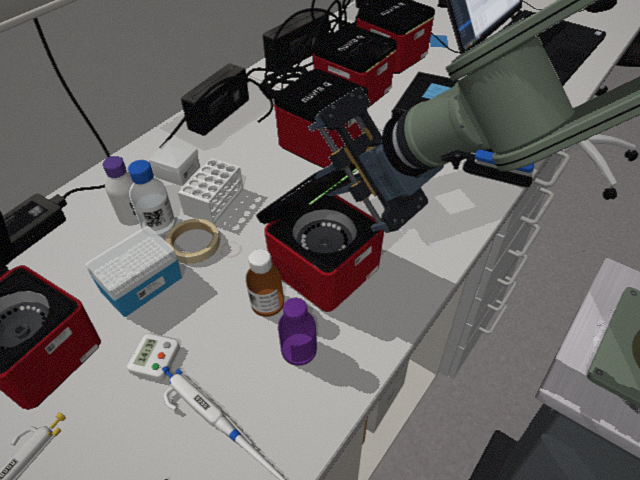

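The lid now slopes at about 45° in the gripper (tool roll 136°, so about 0.80 rad), and the bottle at (264,285) hasn't moved. Back up next.

Run:
```python
from plan import *
P,R=now(); t0=np.radians(46.0); q=pose(t0,12.6); dP=P-q[0]; print(dP.round(1))
out=[]
for t in t0+np.arange(1,14)*.0405:
    a=pose(t,12.6); out.append((a[0]+ (a[1]*q[1].inv()).apply(dP), a[1]*q[1].inv()*R))
rows(out,1)
```

```text
[-0.3 -1.8 -0.6]
1 0 6 0 2.3 -0 -0;1 0 6 1 2.3 -0 -0;1 0 5 0 2.4 -0 -0;1 0 6 1 2.3 -0 -0;1 0 6 0 2.3 -0 -0;1 0 6 1 2.3 -0 -0;1 0 6 0 2.3 -0 -0;1 0 5 1 2.4 -0 -0;1 0 6 0 2.3 -0 -0;1 0 6 1 2.3 -0 -0 

1 0 6 0 2.3 -0 -0;1 0 5 1 2.3 -0 -0;1 0 6 0 2.4 -0 -0
```

```bash
python3 -m crank '1 0 6 0 2.3 0 0;1 0 6 1 2.3 0 0;1 0 5 0 2.4 0 0;1 0 6 1 2.3 0 0;1 0 6 0 2.3 0 0;1 0 6 1 2.3 0 0;1 0 6 0 2.3 0 0;1 0 5 1 2.4 0 0;1 0 6 0 2.3 0 0;1 0 6 1 2.3 0 0' 25
python3 -m crank '1 0 6 0 2.3 0 0;1 0 5 1 2.3 0 0;1 0 6 0 2.4 0 0;1 0 0 0 0 0 0;1 0 0 0 0 0 0;1 0 0 0 0 0 0' 25
python3 - <<'E'
from plan import *
P,R=now()
for t in (1.28,1.3,1.32,1.34,1.36): print(t,R.inv().apply(pose(t,12.6)[0]-P).round(1),(R.inv()*pose(t,12.6)[1]).as_rotvec(degrees=True).round(1))
E
```

```text
time_s: 7.6
ee_pos: [573.6, 155.6, 246.4]
ee_rot: [159.2, -0.0, 83.7]
force: [-1.3, -1.5, 2.3]
gripper_width: 19.6
gripper_force: 25.0
time_s: 8.35
ee_pos: [590.2, 153.7, 250.7]
ee_rot: [166.0, 0.0, 83.7]
force: [3.2, -2.1, 1.4]
gripper_width: 19.7
gripper_force: 25.0
1.28 [ 2.  -6.8  0.1] [-2.6  0.  -0. ]
1.3 [ 2.  -4.   0.1] [-1.5  0.  -0. ]
1.32 [ 2.  -1.1  0.3] [-0.3  0.  -0. ]
1.34 [2.  1.8 0.5] [ 0.8  0.  -0. ]
1.36 [2.  4.6 0.7] [ 2.  0. -0.]
```

The lid is at about 1.33 rad with low forces. I'll release slowly and back out along the lid.

```bash
python3 -m crank '0.4 0 0 0 0 0 0;0.2 0 0 0 0 0 0;0 0 0 0 0 0 0;-0.5 0 0 0 0 0 0;-1 0 0 0 0 0 0;-1 0 0 0 0 0 0;-1 0 0 0 0 0 0;-1 0 0 0 0 0 0'
python3 -m crank '-1 0 0 -10 0 0 0;-1 0 0 -25 0 0 0;-1 0 0 -40 0 0 0;-1 0 0 -40 0 0 0;-1 0 0 -30 0 0 0;-1 0 0 0 0 0 0;-1 0 0 0 0 0 0'
python3 - <<'E'
from workcell import grab_frame
import cv2,numpy as np
a=grab_frame("scene")[100:350,180:480]; b=grab_frame("wrist")
cv2.imwrite("pics/s3.png",np.hstack([cv2.resize(a,(400,333)),cv2.resize(b,(400,333))]))
E
```

```text
time_s: 9.35
ee_pos: [589.7, 153.8, 250.0]
ee_rot: [166.1, 0.0, 83.7]
force: [0.9, 0.2, 0.2]
gripper_width: 90.6
gripper_force: 0.0
time_s: 10.22
ee_pos: [554.7, 157.6, 389.9]
ee_rot: [166.2, 0.1, 83.7]
force: [-0.4, 0.0, -0.2]
gripper_width: 91.3
gripper_force: 0.0
```

View pics/s3.png

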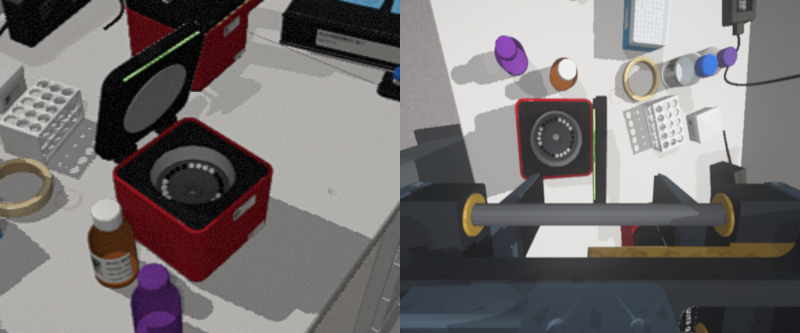

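The lid stands nearly upright and free. In the wrist view it is edge-on to the tool axis at (600,150), so it is still at about 1.32 rad. The bottle is upright where it was, and the gripper is clear. I'm handing in.

```bash
python3 -c "
from workcell import env
print(env.job_done())"
```

```text
the job is handed in; nothing more can be done
None
```

I swung the lid down to about 45° (≈0.80 rad), brought it back up to about 1.32 rad, released it and handed the job in; the bottle stayed where it was and the gripper is clear, but the hand-in returned no verdict.

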